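# Deburr the hole in the instrument case

## Task

Take the orange deburring tool from its fork stand and run its cone-shaped blade all the way around the edge of the large round hole in the top of the aluminium case: start at the side with the red dot, go clockwise as seen from above, taking some ten seconds, with the sprung blade pressed lightly and steadily against the edge, until you are back at the red dot. Then stand the tool upright in its fork again, flange resting on the prongs, and let go; leave everything else on the bench where it is.

Things in the scene. Friction and masses are not known exactly. Their poses are not given: they have to be found in the camera images.
- tool: Deburring tool, upright in the fork stand. Origin: centre of the underside of its black flange (52 mm diameter, 8 mm thick); z up along the tool. Orange square handle 26 x 26 mm, sides along x and y, 8 to 74 mm above the origin; grasp it from above, about 48 mm above the origin. Steel nose 22 mm diameter to 16 mm below, then shank and blade, tip 50 mm below the origin. About 0.15 to 0.22 kg.
- blade: Brass cone blade on the tool's axis, point down. Origin: its tip, 50 mm below the tool's origin when not pressed. 45 degree flank: radius 1 mm at the tip, full 12 mm at 11 mm above it. Sprung along the axis, pushes in up to 10 mm: 1.4 N at first touch, 4.9 N at 10 mm. Slides easily. With the tool 5 mm lower than first touch, the flank stays on the edge despite errors of some 4 mm.
- case: Aluminium instrument case 150 x 120 mm, top face 70 mm above the bench, fixed on a dark holding plate (180 x 130 mm) with two blue stops. Does not move. Origin: centre of its underside, on the bench.
- hole (a point): Centre of the round through hole, 56 mm diameter (radius 28 mm), in the middle of the case's top, at the height of the top face. Its lid is 8 mm thick with an empty space of 50 mm below. x points to the red dot, z up.
- red_dot (a point): Red paint dot, 18 mm diameter, flat on the case's top, its centre 45 mm from the hole's centre, 17 mm outside its edge: the start and finish of the round.
- stand: Fixed stand of the tool, dark base 110 x 100 mm. Origin: centre of the underside, below the fork's middle. Its x points from the open end of the fork towards its closed end (the back post).
- fork (a point): Resting place of the tool: middle of the fork's slot at the height of the prongs' top, 85 mm above the bench. The flange's underside rests here, the nose hangs in the slot. Slot 34 mm wide along the stand's x, closed at the back 24 mm from this point, prong tips 38 mm to the other side; prongs 26 mm wide. The 24 mm cone passes through the slot from above.
- drink: Loose peach drink bottle, 62 mm diameter, 170 mm tall. Leave alone. Origin under its centre.
- multimeter: Loose orange multimeter 150 x 80 x 34 mm. Leave alone. Origin under its centre.
- phone: Loose black phone 150 x 74 x 9 mm. Leave alone. Origin under its centre.
- solder_reel: Loose blue solder reel, 64 mm diameter, 50 mm tall. Leave alone. Origin under its centre.
- mouse: Loose grey computer mouse, 105 x 62 x 32 mm. Leave alone. Origin under its centre.
- screwdriver: Loose screwdriver lying flat. Leave alone. Origin under its centre.
- parts_tray: Loose blue divided tray 130 x 100 x 40 mm. Leave alone. Origin under its centre.
Things that resemble listed ones, but are neither listed nor needed, are in the scene too. There is more than one size of the case; the job needs the middle-sized.

How it is judged:
By the outcome, as a careful person would: the job done as asked, in the order asked, and still so for the second after the job is handed in, with the robot touching nothing.
It also fails if it takes over 70 s, if anything falls off the work surface, if the arm or the gripper's body presses on something with over 40 N, if the wrist force passes 120 N, or if a joint passes its speed limit or range.

## Robot

A 6-joint arm with a two-finger parallel gripper is mounted at the origin on the work surface. World frame = base frame: x ahead of the robot, y to its left, z up, the work surface at z = 0. Lengths are in m, angles in rad, forces in N, time in s.
With the tool pointing down it reaches from about 0.4 to 0.825 m from the base axis. Payload 7 kg.
Tool frame: the origin (TCP) lies on the centre line of the jaws, within the pads' length; the fingertips stand 22 mm ahead of it and the grasp point (between the pads) lies 3 mm ahead of it; z points along the fingers, y is the line along which they close (so a half turn about z gives the same grasp; the last joint's range is limited). The gripper opens to 88 mm and grips with 3 to 60 N. Pads are 19 mm wide; open, the fingers measure 130 mm over their backs; the gripper's body (78 mm by 193 mm) begins 47 mm behind the grasp point.
Start: joints at [1.507, 0.359, 0.012, 0, -1.224, -0.288], TCP at [0.233, 0.634, 0.249] pointing down, gripper open.
Joint ranges: [-3.07, 3.07], [-1.43, 2.12], [-1.02, 1.25], [-3.03, 1.67], [-3.05, -0], [-3.03, 3.03]. Speed limits (rad/s): [2.39, 2.39, 3.01, 3.14, 3.14, 3.14].

## Interface

Orientations are given as [roll, pitch, yaw] about the fixed x, y, z axes, in that order (R = Rz(yaw) Ry(pitch) Rx(roll)).
In Python, from station import monitor, viewer, order gives the robot as it stands. The module is installed in compiled form; this text tells all that it offers.
- The arm moves only by the tool servo_tool, never from a script. Its argument "targets" is a list of rows, each an object with "angular": the turn, a rotation vector about the tool's x, y, z in degrees, a list of three; "xyz": the shift along the tool's x, y, z in cm, a list of three; "claw": the finger opening in cm, from 0 to 8.76. A call has 1 to 20 rows; each row shifts and turns the commanded pose from where the row before left it, along the tool's axes as they then stand; what a row does not reach is not made up. A row lasts 1/10 s, in which the tool goes at most 50 mm and 8.59 degrees, less where a joint would pass 70% of its speed; a pose out of reach is approached as far as the arm can. A call is refused whole if a number of a shift passes 5 or a number of a turn 8.59, either way. A call with a gripper value outside its range is refused whole. The fingers move at their own pace and stop on an object; "force" is the grip in N (left out, the last holds). Time passes only in rows, so rows that do not move let the fingers close. It gives the time, the measured TCP pose, the force, the opening and the grip force at its end, in the units of the state.
- monitor.get_state(): the state, without advancing time (a new reading comes with each control period).
- viewer.grab_frame(name): name is "scene" or "top"; returns a dict with "color" (400x640x3 uint8, blue, green, red), "fovy" (degrees; the focal length in pixels is half the picture's height over the tangent of half this angle, whatever the lens; pixels are square), "cx", "cy" (the principal point, pixels), "R" (3x3) and "t" (3): a world point X has camera coordinates R X + t. Camera axes: x right, y down, z forward; pixel columns grow to the right and rows downward; lengths in m; the calibration is good to about 2 mm. A picture is of the moment at which its call begins. There is no depth.
- order.job_done(): hands the job in; it is judged then, once.
The state is a dict: "t": time; "q": joint angles; "qd": joint speeds; "joint_efforts": joint torques, N m; "eef_pos": TCP position; "ee_rot": TCP orientation; "force": force on the tool from outside, world axes, zero at the start; "moment": the same for the moment, N m; "width": finger opening in m; "gripper_force": force on a finger pad.
Only numpy, scipy, OpenCV 4.12 (cv2) and the standard library are available. Lean on these libraries where they do the work, as an engineer would, in place of code of your own. Each camera call takes 0.05 s, during which the arm holds its last target. There are 200 camera calls.

## Working session

There is one attempt and no reset: what is moved stays moved. The work goes in short steps, Python scripts to look and compute and a tool call to move; the robot and the scene stay as the last step left them, time stands still between calls to the robot, and variables do not carry over. Pictures are saved under pics/ and viewed, at most 10 in all, crops included, and the job is handed in when it is done.

Besides the shell and the picture viewer there is one more tool, called after "Request:" as a command line: name --argument value ..., lists and objects as JSON in quotes. servo_tool: Moves the arm, as the interface text tells. Its arguments: {"type":"object","properties":{"targets":{"type":"array"},"force":{"type":"number"}},"required":["targets"]}

```bash
mkdir -p pics
cat > h.py <<'E'
import numpy as np, cv2
from station import monitor, viewer, order
from scipy.spatial.transform import Rotation as Ro
def grab(n,save=None):
    f=viewer.grab_frame(n)
    f['f']=200/np.tan(np.radians(f['fovy'])/2)
    if save: cv2.imwrite('pics/'+save,f['color'])
    return f
def ray(f,u,v,z):
    R=np.array(f['R']);t=np.array(f['t']);c=-R.T@t
    d=R.T@np.array([(u-f['cx'])/f['f'],(v-f['cy'])/f['f'],1])
    return c+d*(z-c[2])/d[2]
def proj(f,X):
    p=np.array(f['R'])@np.array(X)+np.array(f['t'])
    return np.array([f['f']*p[0]/p[2]+f['cx'],f['f']*p[1]/p[2]+f['cy']])
E
python3 - <<'E'
from h import *
for n in('top','scene'):
    f=grab(n,n+'0.png');print(n,f['f'],f['cx'],f['cy'],-np.array(f['R']).T@f['t'],np.round(f['R'],3).tolist(),f['color'].shape)
s=monitor.get_state();print(s)
E
```

```text
top 388.4924541314901 315.8454947510025 200.92957850017643 [ 0.36737879 -0.0202155   1.13915491] [[0.01, -1.0, -0.018], [-0.992, -0.008, -0.123], [0.123, 0.019, -0.992]] (400, 640, 3)
scene 446.78931135846943 320.7101799265653 199.5988362223704 [1.1610699  0.47553927 1.20745816] [[-0.59, 0.807, 0.003], [0.658, 0.483, -0.578], [-0.468, -0.339, -0.816]] (400, 640, 3)
{'t': 0.1, 'q': array([ 1.50709410e+00,  3.59285709e-01,  1.11888589e-02, -3.36434698e-04,
       -1.22408370e+00, -2.88086692e-01]), 'qd': array([ 0.00026231, -0.00110535,  0.00309282,  0.00053826, -0.00164911,
        0.00145444]), 'joint_efforts': array([-1.78356826e-03, -5.84162092e+01,  2.93750435e+01,  7.01554075e+00,
        1.01378281e-02, -5.53693224e-05]), 'eef_pos': array([0.23247365, 0.63329148, 0.24774714]), 'ee_rot': array([ 3.14017560e+00, -9.00658254e-05, -3.51903393e-01]), 'force': array([-0.07454542, -0.20599621, -0.56753887]), 'moment': array([ 0.06718274, -0.00547089,  0.03296223]), 'gripper_force': 0.0, 'width': 0.08747450524952047}
```

View pics/top0.png

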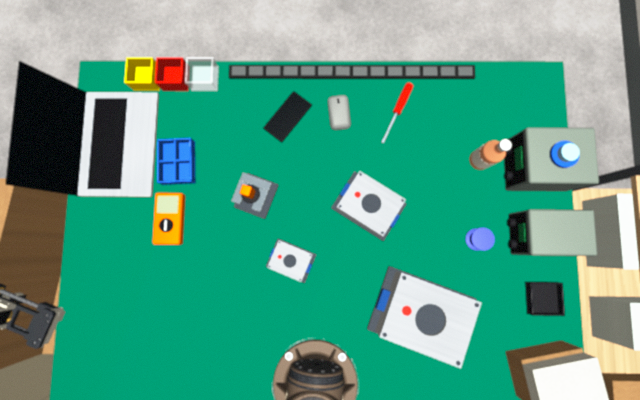

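View pics/scene0.png

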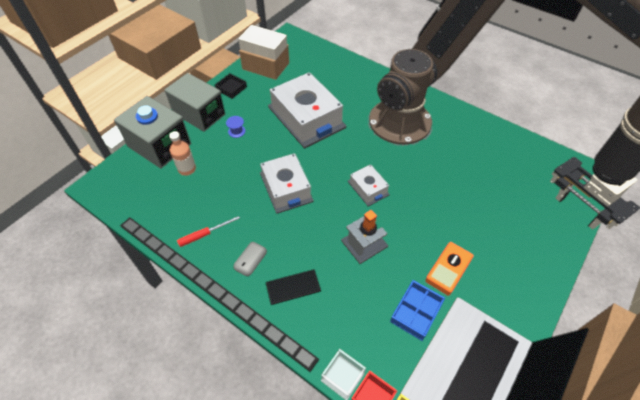

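The top view shows the middle-sized case at about (371,203), its red dot at (358,195), and the tool in its stand at about (250,193). In the scene view the case is at about (287,180) and the tool at about (370,225).

```bash
cat > m.py <<'E'
from h import *
boxes={'top':dict(case=(330,165,410,245),st=(225,165,285,225)),'scene':dict(case=(255,145,320,215),st=(335,200,395,265))}
out=[]
for n in boxes:
    f=grab(n);im=f['color']
    for k,(a,b,c,d) in boxes[n].items():
        cr=im[b:d,a:c]; hsv=cv2.cvtColor(cr,cv2.COLOR_BGR2HSV); H,S,V=cv2.split(hsv)
        out.append(cv2.resize(cr,(390,290),interpolation=cv2.INTER_NEAREST))
        def best(m,nm,hs):
            cs,_=cv2.findContours(m.astype(np.uint8),cv2.RETR_EXTERNAL,cv2.CHAIN_APPROX_NONE)
            for q in sorted(cs,key=cv2.contourArea)[::-1][:1]:
                mm=np.zeros(m.shape,np.uint8);cv2.drawContours(mm,[q],-1,1,-1)
                ys,xs=np.nonzero(mm); u,v=xs.mean()+a,ys.mean()+b
                print(n,nm,cv2.contourArea(q),round(u,2),round(v,2),[np.round(ray(f,u,v,z)[:2],4).tolist() for z in hs])
                pts=np.array([ray(f,x+a,y+b,hs[0])[:2] for x,y in q[:,0]])
                r=cv2.minAreaRect((pts*1000).astype(np.float32));print('   rect mm',np.round(r[0],1),np.round(r[1],1),round(r[2],1))
        if k=='case':
            # hole: dark, compact, interior: erase things touching crop border
            m=((V<120)&(S<90)).astype(np.uint8)
            nl,lab,stt,cen=cv2.connectedComponentsWithStats(m)
            ok=[i for i in range(1,nl) if stt[i,4]>60 and abs(cen[i][0]-(c-a)/2)<15 and abs(cen[i][1]-(d-b)/2)<20]
            best(np.isin(lab,ok),'hole',[.07]);
            best(((H<8)|(H>172))&(S>120),'dot',[.07])
            best((V>140)&(S<60),'casetop',[.07])
        else: best((H>3)&(H<22)&(S>150)&(V>90),'handle',[.159,.126])
rows=[np.hstack(out[:2]),np.hstack(out[2:])]
cv2.imwrite('pics/crops.png',np.vstack(rows))
E
python3 m.py
```

```text
top hole 213.0 370.95 202.97 [[0.4955, -0.152]]
   rect mm [ 495.5 -152.2] [44.2 44.8] 89.7
top dot 14.0 357.0 194.0 [[0.5203, -0.1136]]
   rect mm [ 520.3 -113.6] [11.1 11.3] 89.9
top casetop 2354.5 370.8 203.37 [[0.4944, -0.1516]]
   rect mm [ 495.1 -151.5] [154.9 122.4] 57.7
top handle 138.5 247.38 191.21 [[0.5127, 0.1742], [0.5176, 0.1807]]
   rect mm [512.9 174. ] [36.8 31. ] 73.5
scene hole 311.0 283.35 199.24 [[0.5764, -0.0921]]
   rect mm [ 533.2 -118. ] [171.6 122.3] 58.5
scene dot 3.5 289.25 184.75 [[0.521, -0.1127]]
   rect mm [ 520.9 -113. ] [9.3 7.4] 76.1
scene casetop 1356.5 284.68 175.52 [[0.5004, -0.148]]
   rect mm [ 498.2 -150.1] [154.7 124.1] 57.7
scene handle 163.0 369.12 220.56 [[0.5375, 0.1905], [0.5178, 0.1815]]
   rect mm [537.1 189.8] [64.4 31. ] 26.9
```

View pics/crops.png

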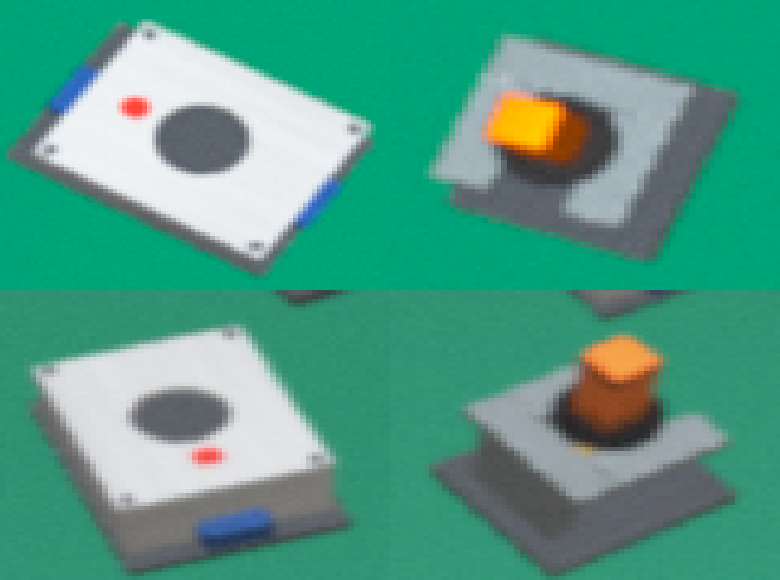

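The crops show the middle case, with a hole at (0.4955, -0.152) and a dot 46 mm from it at about 57.5°. The orange handle stands in the fork, whose open end faces the robot, so the stand's yaw is about -20°. One last refinement of the tool and stand angles before I move.

Run:
```python
from h import *
for n,(a,b,c,d) in {'top':(225,165,285,225),'scene':(335,200,395,265)}.items():
    f=grab(n);cr=f['color'][b:d,a:c];H,S,V=cv2.split(cv2.cvtColor(cr,cv2.COLOR_BGR2HSV))
    for nm,m,z in(('top face',(H>5)&(H<25)&(S>120)&(V>(200 if n=='top' else 215)),.159),('plate',(V>120)&(S<80),.085),('flange',(V<62),.093)):
        m=cv2.morphologyEx(m.astype(np.uint8),cv2.MORPH_OPEN,np.ones((2,2),np.uint8)) if nm=='plate' else m.astype(np.uint8)
        cs,_=cv2.findContours(m,cv2.RETR_EXTERNAL,cv2.CHAIN_APPROX_NONE);q=max(cs,key=cv2.contourArea)
        pts=np.array([ray(f,x+a,y+b,z)[:2]*1000 for x,y in q[:,0]],np.float32)
        r=cv2.minAreaRect(pts);print(n,nm,len(q),np.round(r[0],1),np.round(r[1],1),round(r[2],1),'circle',np.round(cv2.minEnclosingCircle(pts)[0],1))
```

```text
top top face 34 [516.  179.5] [26.2 26.8] 73.3 circle [515.8 179.1]
top plate 160 [519.6 175.2] [87.8 90.7] 70.2 circle [520.2 173.9]
top flange 15 [498.1 187. ] [21.   7.3] 64.0 circle [499.7 186.2]
scene top face 22 [520.2 182. ] [24.6 22.3] 73.7 circle [520.3 182.5]
scene plate 107 [526.9 185.7] [88.3 86.5] 70.3 circle [527.  185.8]
scene flange 40 [528.7 186. ] [27.7 44. ] 26.7 circle [522.9 183.1]
```

Request:
servo_tool --targets '[{"xyz": [1.4,1.1,0],"angular": [0,0,0],"claw": 8},{"xyz": [2.7,2.1,0],"angular": [0,0,0],"claw": 8},{"xyz": [2.7,2.1,0],"angular": [0,0,0],"claw": 8},{"xyz": [2.7,2.1,0],"angular": [0,0,0],"claw": 8},{"xyz": [2.7,2.1,0],"angular": [0,0,0],"claw": 8},{"xyz": [2.7,2.1,0],"angular": [0,0,0],"claw": 8},{"xyz": [2.7,2.1,0],"angular": [0,0,0],"claw": 8},{"xyz": [2.7,2.1,0],"angular": [0,0,0],"claw": 8},{"xyz": [2.7,2.1,0],"angular": [0,0,0],"claw": 8},{"xyz": [2.7,2.1,0],"angular": [0,0,0],"claw": 8},{"xyz": [2.7,2.1,0],"angular": [0,0,0],"claw": 8},{"xyz": [2.7,2.1,0],"angular": [0,0,0],"claw": 8},{"xyz": [2.7,2.1,0],"angular": [0,0,0],"claw": 8},{"xyz": [2.7,2.1,0],"angular": [0,0,0],"claw": 8},{"xyz": [2.7,2.1,0],"angular": [0,0,0],"claw": 8},{"xyz": [2.7,2.1,0],"angular": [0,0,0],"claw": 8},{"xyz": [1.4,1.1,0],"angular": [0,0,0],"claw": 8},{"xyz": [0,0,0],"angular": [0,0,0],"claw": 8},{"xyz": [0,0,0],"angular": [0,0,0],"claw": 8}]'

```text
t: 2.2
eef_pos: [0.5228, 0.1673, 0.2485]
ee_rot: [-3.142, 0.0, -0.353]
force: [0.8, 0.2, 0.2]
width: 0.0799
gripper_force: 0.0
```

```bash
cat > st.py <<'E'
from h import *
def shift(tx,ty,tz):
    s=monitor.get_state();R=Ro.from_euler('xyz',s['ee_rot']).as_matrix()
    return s,R.T@(np.array([tx,ty,tz])-s['eef_pos'])*100
def show(s): print('t',s['t'],'q',np.round(s['q'],3),'pos',np.round(s['eef_pos'],4),'rpy deg',np.round(np.degrees(s['ee_rot']),2),'F',np.round(s['force'],2),'w',s['width'],'g',s['gripper_force'])
E
python3 - <<'E'
from st import *
s,d=shift(.518,.181,.136);show(s);print('shift cm',d)
f=grab('scene');cv2.imwrite('pics/a.png',cv2.resize(f['color'][140:320,280:480],(800,600)))
E
```

```text
t 2.2 q [ 0.667  0.152 -0.268 -0.    -1.151  0.551] pos [0.5228 0.1673 0.2485] rpy deg [-1.800e+02  1.000e-02 -2.024e+01] F [0.85 0.17 0.23] w 0.07988590672589506 g 0.0
shift cm [-0.9200544  -1.12070612 11.2549533 ]
```

View pics/a.png

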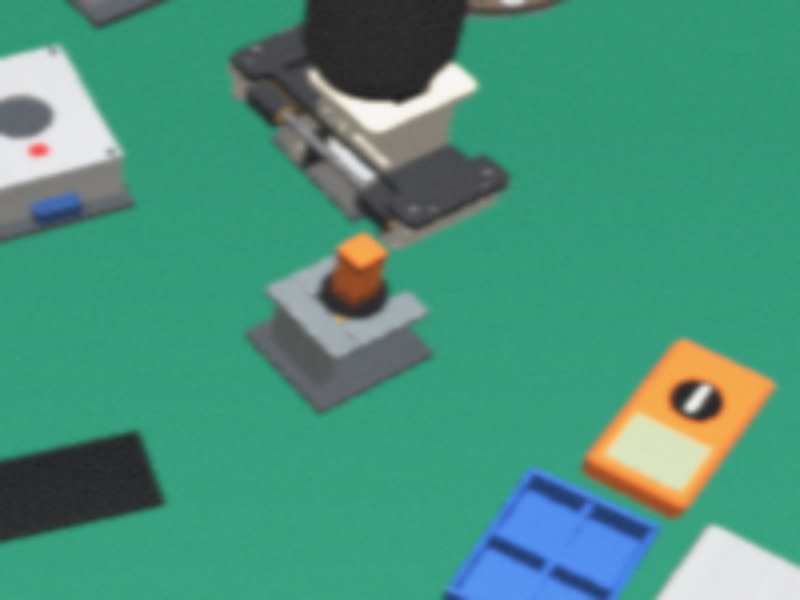

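Request:
servo_tool --targets '[{"xyz": [-0.4,-0.5,0],"angular": [0,0,0],"claw": 8},{"xyz": [-0.5,-0.6,1],"angular": [0,0,0],"claw": 8},{"xyz": [0,0,1.5],"angular": [0,0,-3.6],"claw": 8},{"xyz": [0,0,1.5],"angular": [0,0,0],"claw": 8},{"xyz": [0,0,1.5],"angular": [0,0,0],"claw": 8},{"xyz": [0,0,1.5],"angular": [0,0,0],"claw": 7},{"xyz": [0,0,1.5],"angular": [0,0,0],"claw": 6},{"xyz": [0,0,1.5],"angular": [0,0,0],"claw": 5.5},{"xyz": [0,0,1.2],"angular": [0,0,0],"claw": 5},{"xyz": [0,0,0],"angular": [0,0,0],"claw": 5},{"xyz": [0,0,0],"angular": [0,0,0],"claw": 5}]'

```text
t: 3.35
eef_pos: [0.5182, 0.182, 0.1365]
ee_rot: [3.141, 0.0, -0.288]
force: [1.2, -0.1, 0.0]
width: 0.0499
gripper_force: 0.0
```

Run:
```python
from st import *
s,d=shift(.518,.181,.136);show(s);print('shift cm',d)
a=grab('scene')['color'][180:280,310:430];b=grab('top')['color'][140:240,190:310]
cv2.imwrite('pics/b.png',cv2.resize(np.hstack([a,b]),(800,333)))
```

```text
t 3.35 q [ 0.695  0.255 -0.416  0.    -0.9    0.588] pos [0.5182 0.182  0.1365] rpy deg [179.97   0.   -16.51] F [ 1.24 -0.15  0.03] w 0.04993924675332503 g 0.0
shift cm [0.00872697 0.0975837  0.05026063]
```

View pics/b.png

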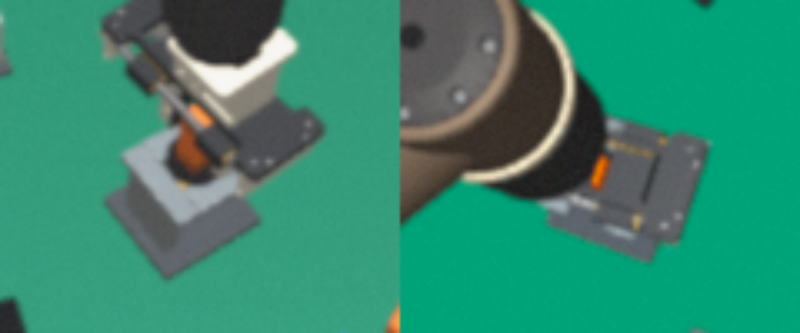

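The handle, at about (195,130) in the left half, sits between the fingers. Closing now.

Request:
servo_tool --targets '[{"xyz": [0,0,0],"angular": [0,0,0],"claw": 4},{"xyz": [0,0,0],"angular": [0,0,0],"claw": 3.2},{"xyz": [0,0,0],"angular": [0,0,0],"claw": 2.4},{"xyz": [0,0,0],"angular": [0,0,0],"claw": 1.5},{"xyz": [0,0,0],"angular": [0,0,0],"claw": 1.5},{"xyz": [0,0,0],"angular": [0,0,0],"claw": 1.5},{"xyz": [0,0,0],"angular": [0,0,0],"claw": 1.5}]' --force 30

```text
t: 4.15
eef_pos: [0.5184, 0.1815, 0.1368]
ee_rot: [-3.141, -0.0, -0.289]
force: [-0.6, 0.4, 3.7]
width: 0.0261
gripper_force: 30.0
```

Run:
```python
from st import *
s,d=shift(.518,.181,.136);show(s)
```

```text
t 4.15 q [ 0.694  0.254 -0.416  0.    -0.9    0.588] pos [0.5184 0.1815 0.1368] rpy deg [-1.7999e+02 -1.0000e-02 -1.6550e+01] F [-0.64  0.36  3.69] w 0.026121941766564932 g 29.99864012002945
```

Request:
servo_tool --targets '[{"xyz": [0,0,-0.4],"angular": [0,0,0],"claw": 1.5},{"xyz": [0,0,-0.8],"angular": [0,0,0],"claw": 1.5},{"xyz": [0,0,-1.2],"angular": [0,0,0],"claw": 1.5},{"xyz": [0,0,-1.6],"angular": [0,0,0],"claw": 1.5},{"xyz": [0,0,-1.6],"angular": [0,0,0],"claw": 1.5},{"xyz": [0,0,-1.6],"angular": [0,0,0],"claw": 1.5},{"xyz": [0,0,-1.2],"angular": [0,0,0],"claw": 1.5},{"xyz": [0,0,-0.6],"angular": [0,0,0],"claw": 1.5},{"xyz": [0,0,0],"angular": [0,0,0],"claw": 1.5},{"xyz": [0,0,0],"angular": [0,0,0],"claw": 1.5}]'

```text
t: 5.15
eef_pos: [0.518, 0.1814, 0.2261]
ee_rot: [3.141, 0.001, -0.289]
force: [-0.1, -0.4, -2.2]
width: 0.0262
gripper_force: 30.0
```

Run:
```python
from st import *
a=np.radians(57.6);h=np.array([.4958,-.1515]);p=h+.0215*np.array([np.cos(a),np.sin(a)]);print(p)
s,d=shift(p[0],p[1],.19);show(s);print('shift cm',d)
f=grab('scene');x=s['eef_pos']
for o in(-.003-.048-.0+.0,-.003-.048-.05): print(proj(f,x+[0,0,o]))
cv2.imwrite('pics/c.png',cv2.resize(f['color'][170:260,320:440],(800,600),interpolation=cv2.INTER_CUBIC))
```

```text
[ 0.50732028 -0.13334695]
t 5.15 q [ 0.694  0.169 -0.301 -0.    -1.102  0.588] pos [0.518  0.1814 0.2261] rpy deg [ 1.7998e+02  3.0000e-02 -1.6570e+01] F [-0.14 -0.36 -2.24] w 0.026211590672412657 g 29.99787747859955
shift cm [ 7.95300962 30.46638906  3.61573849]
[370.64981204 211.04606297]
[369.00952229 220.74090243]
```

View pics/c.png

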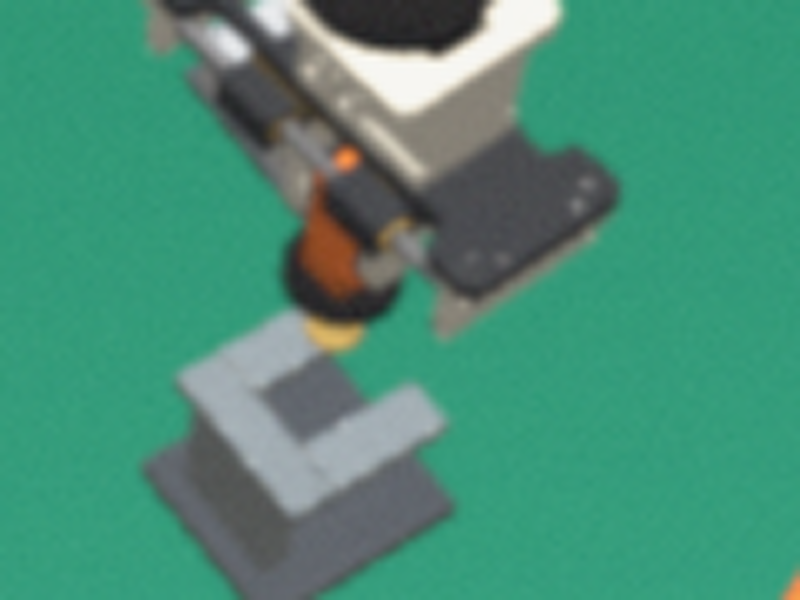

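The tool hangs upright; the brass cone is at about (332,338) in the crop, within a pixel of the prediction. Moving over the red-dot side of the hole.

Request:
servo_tool --targets '[{"xyz": [0.3,1.2,0],"angular": [0,0,0],"claw": 1.5},{"xyz": [0.6,2.3,0],"angular": [0,0,0],"claw": 1.5},{"xyz": [0.7,2.7,0],"angular": [0,0,0],"claw": 1.5},{"xyz": [0.7,2.7,0],"angular": [0,0,0],"claw": 1.5},{"xyz": [0.7,2.7,0],"angular": [0,0,0],"claw": 1.5},{"xyz": [0.7,2.7,0],"angular": [0,0,0],"claw": 1.5},{"xyz": [0.7,2.7,0],"angular": [0,0,0],"claw": 1.5},{"xyz": [0.7,2.7,0],"angular": [0,0,0],"claw": 1.5},{"xyz": [0.7,2.7,0],"angular": [0,0,0],"claw": 1.5},{"xyz": [0.7,2.7,0],"angular": [0,0,0],"claw": 1.5},{"xyz": [0.7,2.5,0.6],"angular": [0,0,0],"claw": 1.5},{"xyz": [0.5,1.8,1.2],"angular": [0,0,0],"claw": 1.5},{"xyz": [0.25,1.0,1.2],"angular": [0,0,0],"claw": 1.5},{"xyz": [0,0,0.6],"angular": [0,0,0],"claw": 1.5},{"xyz": [0,0,0],"angular": [0,0,0],"claw": 1.5},{"xyz": [0,0,0],"angular": [0,0,0],"claw": 1.5}]'

```text
t: 6.8
eef_pos: [0.508, -0.1321, 0.1906]
ee_rot: [3.141, 0.0, -0.288]
force: [-0.8, -0.6, -2.0]
width: 0.0257
gripper_force: 30.0
```

Run:
```python
from st import *
s,d=shift(.5073,-.1333,.1613);show(s);print('shift cm',d)
f=grab('scene');x=s['eef_pos'];print('tip predicted',proj(f,x+[0,0,-.1018]))
im=f['color'];H,S,V=cv2.split(cv2.cvtColor(im,cv2.COLOR_BGR2HSV))
cv2.imwrite('pics/d.png',cv2.resize(im[120:240,220:380],(800,600),interpolation=cv2.INTER_CUBIC))
```

```text
t 6.8 q [ 0.12   0.16  -0.4    0.    -1.011  1.163] pos [ 0.508  -0.1321  0.1906] rpy deg [ 1.7999e+02  1.0000e-02 -1.6520e+01] F [-0.85 -0.63 -2.02] w 0.0257205332181383 g 29.997996389865875
shift cm [-0.03316333  0.13520923  2.92694819]
tip predicted [286.70406139 175.69708772]
```

View pics/d.png

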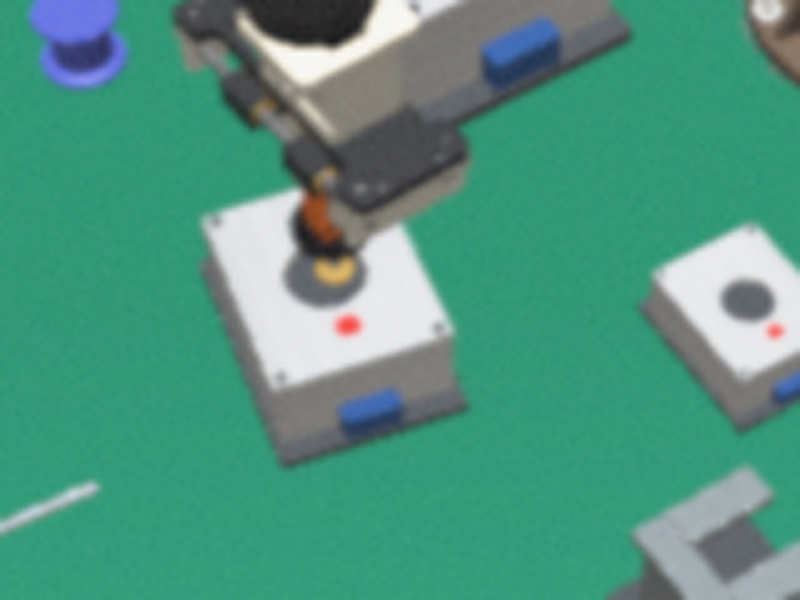

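The cone, at about (333,270), is over the hole on the red-dot side, as predicted. Lowering onto the edge.

Request:
servo_tool --targets '[{"xyz": [0,0.1,0.5],"angular": [0,0,0],"claw": 1.5},{"xyz": [0,0,0.7],"angular": [0,0,0],"claw": 1.5},{"xyz": [0,0,0.6],"angular": [0,0,0],"claw": 1.5},{"xyz": [0,0,0.4],"angular": [0,0,0],"claw": 1.5},{"xyz": [0,0,0.3],"angular": [0,0,0],"claw": 1.5},{"xyz": [0,0,0.2],"angular": [0,0,0],"claw": 1.5},{"xyz": [0,0,0.2],"angular": [0,0,0],"claw": 1.5},{"xyz": [0,0,0],"angular": [0,0,0],"claw": 1.5}]'

```text
t: 7.65
eef_pos: [0.5075, -0.1337, 0.1616]
ee_rot: [3.141, 0.0, -0.289]
force: [-1.3, -1.0, 0.8]
width: 0.0259
gripper_force: 30.0
```

```bash
cat > c.py <<'E'
from st import *
import sys,json
# segment k of 5: rows toward ideal circle, starting from the measured pose, clockwise
def seg(a0,a1,h=(.4958,-.1515),z=.1613,n=20,r=.0215):
    s,_=shift(0,0,0);show(s);d0=s['eef_pos'][:2]-h
    print('angle',np.degrees(np.arctan2(d0[1],d0[0])),'r mm',1000*np.hypot(*d0))
    R=Ro.from_euler('xyz',s['ee_rot']).as_matrix()
    A=np.radians(np.linspace(a0,a1,n+1)[1:]);P=np.c_[h[0]+r*np.cos(A),h[1]+r*np.sin(A),np.full(n,z)]
    off=(R.T@(P-s['eef_pos']).T).T*100
    base=(R.T@(np.array([h[0]+r*np.cos(np.radians(a0)),h[1]+r*np.sin(np.radians(a0)),z])-s['eef_pos']))*100
    print('offset of measured from start point cm',base)
    w=np.linspace(1,0,n+1)[1:]**3
    off=np.round(off-base*w[:,None],2);d=np.round(np.diff(np.vstack([[0,0,0],off]),axis=0),2)+0.
    print(d.tolist())
if __name__=='__main__': seg(float(sys.argv[1]),float(sys.argv[2]))
E
python3 c.py 57.6 -14.4
```

```text
t 7.65 q [ 0.117  0.189 -0.438  0.    -0.944  1.165] pos [ 0.5075 -0.1337  0.1616] rpy deg [ 1.7998e+02  1.0000e-02 -1.6550e+01] F [-1.3  -1.03  0.82] w 0.02587631157812853 g 29.998112618923187
angle 56.62823747573866 r mm 21.289612276467828
offset of measured from start point cm [-0.028903   -0.03040198  0.02640756]
[[0.12, 0.04, 0.0], [0.13, 0.04, 0.01], [0.12, 0.05, 0.0], [0.11, 0.07, 0.0], [0.11, 0.07, 0.01], [0.11, 0.07, 0.0], [0.1, 0.08, 0.0], [0.1, 0.09, 0.0], [0.09, 0.1, 0.0], [0.09, 0.1, 0.0], [0.08, 0.11, 0.0], [0.07, 0.11, 0.0], [0.06, 0.12, 0.01], [0.06, 0.12, 0.0], [0.05, 0.13, 0.0], [0.05, 0.13, 0.0], [0.03, 0.13, 0.0], [0.03, 0.13, 0.0], [0.01, 0.13, 0.0], [0.01, 0.14, 0.0]]
```

The axial force rose by about 2.9 N, which matches a 4 to 5 mm press on the spring. Circling clockwise, first fifth.

Request:
servo_tool --targets '[{"xyz": [0.12,0.04,0],"angular": [0,0,0],"claw": 1.5},{"xyz": [0.13,0.04,0],"angular": [0,0,0],"claw": 1.5},{"xyz": [0.12,0.05,0],"angular": [0,0,0],"claw": 1.5},{"xyz": [0.11,0.07,0],"angular": [0,0,0],"claw": 1.5},{"xyz": [0.11,0.07,0],"angular": [0,0,0],"claw": 1.5},{"xyz": [0.11,0.07,0],"angular": [0,0,0],"claw": 1.5},{"xyz": [0.1,0.08,0],"angular": [0,0,0],"claw": 1.5},{"xyz": [0.1,0.09,0],"angular": [0,0,0],"claw": 1.5},{"xyz": [0.09,0.1,0],"angular": [0,0,0],"claw": 1.5},{"xyz": [0.09,0.1,0],"angular": [0,0,0],"claw": 1.5},{"xyz": [0.08,0.11,0],"angular": [0,0,0],"claw": 1.5},{"xyz": [0.07,0.11,0],"angular": [0,0,0],"claw": 1.5},{"xyz": [0.06,0.12,0],"angular": [0,0,0],"claw": 1.5},{"xyz": [0.06,0.12,0],"angular": [0,0,0],"claw": 1.5},{"xyz": [0.05,0.13,0],"angular": [0,0,0],"claw": 1.5},{"xyz": [0.05,0.13,0],"angular": [0,0,0],"claw": 1.5},{"xyz": [0.03,0.13,0],"angular": [0,0,0],"claw": 1.5},{"xyz": [0.03,0.13,0],"angular": [0,0,0],"claw": 1.5},{"xyz": [0.01,0.13,0],"angular": [0,0,0],"claw": 1.5},{"xyz": [0.01,0.14,0],"angular": [0,0,0],"claw": 1.5}]'

```text
t: 9.65
eef_pos: [0.5168, -0.1567, 0.1616]
ee_rot: [-3.141, -0.0, -0.289]
force: [-2.4, 2.1, -0.3]
width: 0.0262
gripper_force: 30.0
```

```bash
python3 c.py -14.4 -86.4
```

```text
t 9.65 q [ 0.069  0.213 -0.406 -0.    -0.951  1.213] pos [ 0.5168 -0.1567  0.1616] rpy deg [-1.7999e+02 -1.0000e-02 -1.6550e+01] F [-2.36  2.09 -0.29] w 0.026210722098630575 g 29.9981626868248
angle -13.829074735806643 r mm 21.607519025439515
offset of measured from start point cm [-0.00983512  0.0219212   0.03036195]
[[0.0, 0.14, 0.0], [-0.01, 0.14, 0.01], [-0.02, 0.13, 0.0], [-0.02, 0.14, 0.0], [-0.04, 0.13, 0.01], [-0.04, 0.13, 0.0], [-0.05, 0.13, 0.0], [-0.05, 0.12, 0.0], [-0.07, 0.12, 0.01], [-0.07, 0.12, 0.0], [-0.08, 0.11, 0.0], [-0.09, 0.1, 0.0], [-0.09, 0.1, 0.0], [-0.1, 0.1, 0.0], [-0.1, 0.08, 0.0], [-0.11, 0.08, 0.0], [-0.11, 0.08, 0.0], [-0.12, 0.06, 0.0], [-0.12, 0.06, 0.0], [-0.13, 0.05, 0.0]]
```

Request:
servo_tool --targets '[{"xyz": [0.0,0.14,0],"angular": [0,0,0],"claw": 1.5},{"xyz": [-0.01,0.14,0.01],"angular": [0,0,0],"claw": 1.5},{"xyz": [-0.02,0.13,0],"angular": [0,0,0],"claw": 1.5},{"xyz": [-0.02,0.14,0],"angular": [0,0,0],"claw": 1.5},{"xyz": [-0.04,0.13,0.01],"angular": [0,0,0],"claw": 1.5},{"xyz": [-0.04,0.13,0],"angular": [0,0,0],"claw": 1.5},{"xyz": [-0.05,0.13,0],"angular": [0,0,0],"claw": 1.5},{"xyz": [-0.05,0.12,0],"angular": [0,0,0],"claw": 1.5},{"xyz": [-0.07,0.12,0.01],"angular": [0,0,0],"claw": 1.5},{"xyz": [-0.07,0.12,0],"angular": [0,0,0],"claw": 1.5},{"xyz": [-0.08,0.11,0],"angular": [0,0,0],"claw": 1.5},{"xyz": [-0.09,0.1,0],"angular": [0,0,0],"claw": 1.5},{"xyz": [-0.09,0.1,0],"angular": [0,0,0],"claw": 1.5},{"xyz": [-0.1,0.1,0],"angular": [0,0,0],"claw": 1.5},{"xyz": [-0.1,0.08,0],"angular": [0,0,0],"claw": 1.5},{"xyz": [-0.11,0.08,0],"angular": [0,0,0],"claw": 1.5},{"xyz": [-0.11,0.08,0],"angular": [0,0,0],"claw": 1.5},{"xyz": [-0.12,0.06,0],"angular": [0,0,0],"claw": 1.5},{"xyz": [-0.12,0.06,0],"angular": [0,0,0],"claw": 1.5},{"xyz": [-0.13,0.05,0],"angular": [0,0,0],"claw": 1.5}]'

```text
t: 11.65
eef_pos: [0.4973, -0.173, 0.1614]
ee_rot: [-3.141, -0.001, -0.289]
force: [2.4, 3.5, 0.7]
width: 0.0258
gripper_force: 30.0
```

```bash
python3 c.py -86.4 -158.4
```

```text
t 11.65 q [ 0.038  0.192 -0.435  0.    -0.943  1.244] pos [ 0.4973 -0.173   0.1614] rpy deg [-1.7999e+02 -4.0000e-02 -1.6550e+01] F [2.39 3.54 0.67] w 0.025792271659106695 g 29.99934196472168
angle -86.12243103921097 r mm 21.5271912073942
offset of measured from start point cm [-0.01072745  0.00106546  0.01245528]
[[-0.13, 0.04, 0.0], [-0.13, 0.04, 0.0], [-0.14, 0.02, 0.0], [-0.13, 0.02, 0.01], [-0.14, 0.01, 0.0], [-0.13, 0.0, 0.0], [-0.14, -0.01, 0.0], [-0.13, -0.01, 0.0], [-0.14, -0.03, 0.0], [-0.13, -0.03, 0.0], [-0.13, -0.04, 0.0], [-0.12, -0.05, 0.0], [-0.13, -0.06, 0.0], [-0.11, -0.06, 0.0], [-0.12, -0.07, 0.0], [-0.11, -0.08, 0.0], [-0.1, -0.09, 0.0], [-0.1, -0.09, 0.0], [-0.1, -0.1, 0.0], [-0.08, -0.1, 0.0]]
```

Axial force about 2.7 N and the side force points inward, as it should. Next fifth.

Request:
servo_tool --targets '[{"xyz": [-0.13,0.04,0],"angular": [0,0,0],"claw": 1.5},{"xyz": [-0.13,0.04,0],"angular": [0,0,0],"claw": 1.5},{"xyz": [-0.14,0.02,0],"angular": [0,0,0],"claw": 1.5},{"xyz": [-0.13,0.02,0.01],"angular": [0,0,0],"claw": 1.5},{"xyz": [-0.14,0.01,0],"angular": [0,0,0],"claw": 1.5},{"xyz": [-0.13,0.0,0],"angular": [0,0,0],"claw": 1.5},{"xyz": [-0.14,-0.01,0],"angular": [0,0,0],"claw": 1.5},{"xyz": [-0.13,-0.01,0],"angular": [0,0,0],"claw": 1.5},{"xyz": [-0.14,-0.03,0],"angular": [0,0,0],"claw": 1.5},{"xyz": [-0.13,-0.03,0],"angular": [0,0,0],"claw": 1.5},{"xyz": [-0.13,-0.04,0],"angular": [0,0,0],"claw": 1.5},{"xyz": [-0.12,-0.05,0],"angular": [0,0,0],"claw": 1.5},{"xyz": [-0.13,-0.06,0],"angular": [0,0,0],"claw": 1.5},{"xyz": [-0.11,-0.06,0],"angular": [0,0,0],"claw": 1.5},{"xyz": [-0.12,-0.07,0],"angular": [0,0,0],"claw": 1.5},{"xyz": [-0.11,-0.08,0],"angular": [0,0,0],"claw": 1.5},{"xyz": [-0.1,-0.09,0],"angular": [0,0,0],"claw": 1.5},{"xyz": [-0.1,-0.09,0],"angular": [0,0,0],"claw": 1.5},{"xyz": [-0.1,-0.1,0],"angular": [0,0,0],"claw": 1.5},{"xyz": [-0.08,-0.1,0],"angular": [0,0,0],"claw": 1.5}]'

```text
t: 13.65
eef_pos: [0.4756, -0.1594, 0.1612]
ee_rot: [3.141, -0.0, -0.289]
force: [4.4, -1.2, 1.6]
width: 0.0258
gripper_force: 30.0
```

```bash
python3 c.py -158.4 -230.4
```

```text
t 13.65 q [ 0.069  0.152 -0.486  0.    -0.932  1.213] pos [ 0.4756 -0.1594  0.1612] rpy deg [179.99  -0.   -16.55] F [ 4.35 -1.17  1.61] w 0.025766909623952023 g 29.998225271701813
angle -158.77134355534443 r mm 21.715078743023977
offset of measured from start point cm [ 0.02557198 -0.00218952 -0.00889611]
[[-0.08, -0.11, 0.0], [-0.07, -0.11, 0.0], [-0.06, -0.12, 0.0], [-0.05, -0.12, 0.0], [-0.05, -0.13, -0.01], [-0.04, -0.13, 0.0], [-0.04, -0.13, 0.0], [-0.02, -0.13, 0.0], [-0.02, -0.13, 0.0], [-0.01, -0.14, 0.0], [0.0, -0.13, 0.0], [0.01, -0.14, 0.0], [0.02, -0.13, 0.0], [0.02, -0.14, 0.0], [0.04, -0.13, 0.0], [0.04, -0.13, 0.0], [0.05, -0.12, 0.0], [0.05, -0.12, 0.0], [0.07, -0.12, 0.0], [0.07, -0.12, 0.0]]
```

Request:
servo_tool --targets '[{"xyz": [-0.08,-0.11,0],"angular": [0,0,0],"claw": 1.5},{"xyz": [-0.07,-0.11,0],"angular": [0,0,0],"claw": 1.5},{"xyz": [-0.06,-0.12,0],"angular": [0,0,0],"claw": 1.5},{"xyz": [-0.05,-0.12,0],"angular": [0,0,0],"claw": 1.5},{"xyz": [-0.05,-0.13,0],"angular": [0,0,0],"claw": 1.5},{"xyz": [-0.04,-0.13,0],"angular": [0,0,0],"claw": 1.5},{"xyz": [-0.03,-0.13,0],"angular": [0,0,0],"claw": 1.5},{"xyz": [-0.02,-0.13,0],"angular": [0,0,0],"claw": 1.5},{"xyz": [-0.02,-0.13,0],"angular": [0,0,0],"claw": 1.5},{"xyz": [-0.01,-0.14,0],"angular": [0,0,0],"claw": 1.5},{"xyz": [0.0,-0.13,0],"angular": [0,0,0],"claw": 1.5},{"xyz": [0.01,-0.14,0],"angular": [0,0,0],"claw": 1.5},{"xyz": [0.02,-0.13,0],"angular": [0,0,0],"claw": 1.5},{"xyz": [0.02,-0.14,0],"angular": [0,0,0],"claw": 1.5},{"xyz": [0.04,-0.13,0],"angular": [0,0,0],"claw": 1.5},{"xyz": [0.04,-0.13,0],"angular": [0,0,0],"claw": 1.5},{"xyz": [0.05,-0.12,0],"angular": [0,0,0],"claw": 1.5},{"xyz": [0.05,-0.12,0],"angular": [0,0,0],"claw": 1.5},{"xyz": [0.07,-0.12,0],"angular": [0,0,0],"claw": 1.5},{"xyz": [0.07,-0.12,0],"angular": [0,0,0],"claw": 1.5}]'

```text
t: 15.65
eef_pos: [0.482, -0.1349, 0.161]
ee_rot: [3.141, 0.001, -0.289]
force: [1.4, -2.8, 1.6]
width: 0.0259
gripper_force: 30.0
```

```bash
python3 c.py -230.4 -302.4
```

```text
t 15.65 q [ 0.12   0.151 -0.488 -0.    -0.932  1.161] pos [ 0.482  -0.1349  0.161 ] rpy deg [ 1.7999e+02  4.0000e-02 -1.6560e+01] F [ 1.36 -2.81  1.58] w 0.025882103486100764 g 29.99888151884079
angle 129.6783249089576 r mm 21.578593632106575
offset of measured from start point cm [ 0.0081508   0.00193049 -0.02922601]
[[0.08, -0.11, 0.0], [0.09, -0.1, -0.01], [0.09, -0.1, 0.0], [0.1, -0.1, 0.0], [0.1, -0.08, -0.01], [0.11, -0.08, 0.0], [0.12, -0.08, 0.0], [0.11, -0.06, 0.0], [0.13, -0.06, -0.01], [0.12, -0.05, 0.0], [0.13, -0.04, 0.0], [0.13, -0.04, 0.0], [0.13, -0.02, 0.0], [0.14, -0.02, 0.0], [0.13, -0.01, 0.0], [0.14, 0.0, 0.0], [0.13, 0.01, 0.0], [0.14, 0.01, 0.0], [0.13, 0.03, 0.0], [0.13, 0.03, 0.0]]
```

Request:
servo_tool --targets '[{"xyz": [0.08,-0.11,0],"angular": [0,0,0],"claw": 1.5},{"xyz": [0.09,-0.1,0],"angular": [0,0,0],"claw": 1.5},{"xyz": [0.09,-0.1,0],"angular": [0,0,0],"claw": 1.5},{"xyz": [0.1,-0.1,0],"angular": [0,0,0],"claw": 1.5},{"xyz": [0.1,-0.08,0],"angular": [0,0,0],"claw": 1.5},{"xyz": [0.11,-0.08,0],"angular": [0,0,0],"claw": 1.5},{"xyz": [0.12,-0.08,0],"angular": [0,0,0],"claw": 1.5},{"xyz": [0.11,-0.06,0],"angular": [0,0,0],"claw": 1.5},{"xyz": [0.13,-0.06,0],"angular": [0,0,0],"claw": 1.5},{"xyz": [0.12,-0.05,0],"angular": [0,0,0],"claw": 1.5},{"xyz": [0.13,-0.04,0],"angular": [0,0,0],"claw": 1.5},{"xyz": [0.13,-0.04,0],"angular": [0,0,0],"claw": 1.5},{"xyz": [0.13,-0.02,0],"angular": [0,0,0],"claw": 1.5},{"xyz": [0.14,-0.02,0],"angular": [0,0,0],"claw": 1.5},{"xyz": [0.13,-0.01,0],"angular": [0,0,0],"claw": 1.5},{"xyz": [0.14,0.0,0],"angular": [0,0,0],"claw": 1.5},{"xyz": [0.13,0.01,0],"angular": [0,0,0],"claw": 1.5},{"xyz": [0.14,0.01,0],"angular": [0,0,0],"claw": 1.5},{"xyz": [0.13,0.03,0],"angular": [0,0,0],"claw": 1.5},{"xyz": [0.13,0.03,0],"angular": [0,0,0],"claw": 1.5}]'

```text
t: 17.65
eef_pos: [0.5075, -0.1334, 0.1611]
ee_rot: [3.142, 0.0, -0.289]
force: [-1.7, -1.5, 0.8]
width: 0.0257
gripper_force: 30.0
```

```bash
python3 c.py 57.6 54
```

```text
t 17.65 q [ 0.117  0.19  -0.439 -0.    -0.943  1.165] pos [ 0.5075 -0.1334  0.1611] rpy deg [ 1.800e+02  2.000e-02 -1.656e+01] F [-1.71 -1.49  0.81] w 0.025692445073871223 g 29.998297691345215
angle 57.22386989189008 r mm 21.542836920364625
offset of measured from start point cm [-0.01477064  0.00021649 -0.02403598]
[[0.0, 0.0, 0.0], [0.01, 0.0, -0.01], [0.0, 0.01, 0.0], [0.01, 0.0, 0.0], [0.0, 0.0, 0.0], [0.01, 0.0, -0.01], [0.0, 0.0, 0.0], [0.01, 0.01, 0.0], [0.01, 0.0, 0.0], [0.0, 0.0, 0.0], [0.01, 0.0, 0.0], [0.0, 0.0, 0.0], [0.01, 0.01, 0.0], [0.01, 0.0, 0.0], [0.0, 0.0, 0.0], [0.01, 0.0, 0.0], [0.0, 0.0, 0.0], [0.01, 0.01, 0.0], [0.01, 0.0, 0.0], [0.0, 0.0, 0.0]]
```

The circle is back at the red dot. I add a small overlap of about 11° and lift.

Request:
servo_tool --targets '[{"xyz": [0.13,0.04,0],"angular": [0,0,0],"claw": 1.5},{"xyz": [0.12,0.04,0],"angular": [0,0,0],"claw": 1.5},{"xyz": [0.12,0.05,0],"angular": [0,0,0],"claw": 1.5},{"xyz": [0,0,-0.3],"angular": [0,0,0],"claw": 1.5},{"xyz": [0,0,-0.7],"angular": [0,0,0],"claw": 1.5},{"xyz": [0,0,-1.2],"angular": [0,0,0],"claw": 1.5},{"xyz": [0,0,-1.5],"angular": [0,0,0],"claw": 1.5},{"xyz": [0,0,-1.5],"angular": [0,0,0],"claw": 1.5},{"xyz": [0,0,-1.0],"angular": [0,0,0],"claw": 1.5},{"xyz": [0,0,-0.5],"angular": [0,0,0],"claw": 1.5},{"xyz": [0,0,0],"angular": [0,0,0],"claw": 1.5}]'

```text
t: 18.75
eef_pos: [0.5111, -0.1356, 0.229]
ee_rot: [-3.141, -0.002, -0.289]
force: [-0.5, -0.1, -2.1]
width: 0.0257
gripper_force: 30.0
```

Run:
```python
from st import *
s,d=shift(.518,.1814,.2261);show(s);print('shift cm',d)
# fork plate, now unobstructed: minAreaRect at prong height in both views
for n,(a,b,c,e) in {'top':(225,165,285,225),'scene':(335,200,395,265)}.items():
    f=grab(n);cr=f['color'][b:e,a:c];H,S,V=cv2.split(cv2.cvtColor(cr,cv2.COLOR_BGR2HSV))
    m=cv2.morphologyEx(((V>135)&(S<70)).astype(np.uint8),cv2.MORPH_OPEN,np.ones((2,2),np.uint8))
    cs,_=cv2.findContours(m,cv2.RETR_EXTERNAL,cv2.CHAIN_APPROX_NONE);q=max(cs,key=cv2.contourArea)
    pts=np.array([ray(f,x+a,y+b,.085)[:2]*1000 for x,y in q[:,0]],np.float32)
    y=np.radians(-20);L=pts@np.array([[np.cos(y),-np.sin(y)],[np.sin(y),np.cos(y)]])
    T=np.array([518,181.4])@np.array([[np.cos(y),-np.sin(y)],[np.sin(y),np.cos(y)]])
    r=cv2.minAreaRect(pts);print(n,np.round(r[0],1),np.round(r[1],1),round(r[2],1),'stand-frame extents rel tool',L.min(0)-T,L.max(0)-T)
cv2.imwrite('pics/e.png',np.hstack([cv2.resize(grab('top')['color'][165:225,225:285],(400,400)),cv2.resize(grab('scene')['color'][200:260,335:395],(400,400))]))
```

```text
t 18.75 q [ 0.112  0.132 -0.339 -0.    -1.099  1.17 ] pos [ 0.5111 -0.1356  0.229 ] rpy deg [-1.7996e+02 -9.0000e-02 -1.6550e+01] F [-0.48 -0.08 -2.07] w 0.025713271137867984 g 29.997822046279907
shift cm [ -8.37121627 -30.57740607   0.30135813]
top [595.8 188. ] [ 2.8 14. ] 0.3 stand-frame extents rel tool [67.13546239 25.76077478] [74.60131327 39.86466785]
scene [526.7 185.1] [86.3 87.4] 69.5 stand-frame extents rel tool [-37.01096429 -36.85385164] [50.32599428 49.95867138]
```

View pics/e.png

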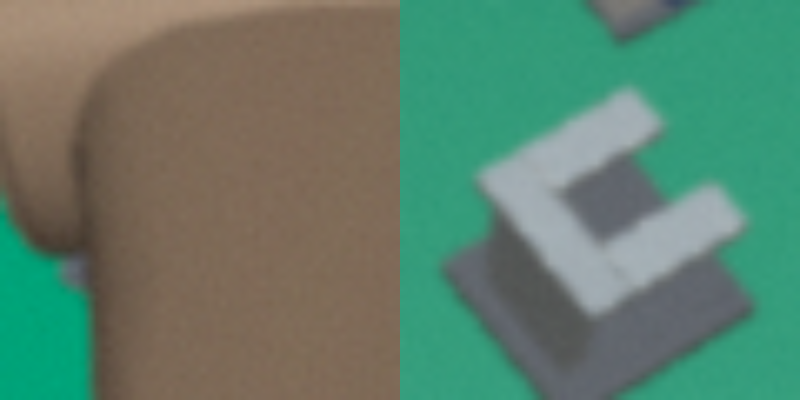

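The scene half of the picture shows the empty fork, unobstructed. Corrected for the mask's pixel shift, the fork point comes to about (0.5186, 0.1815), which agrees with where the tool was picked up. Going back there.

Request:
servo_tool --targets '[{"xyz": [-0.3,-1.2,0],"angular": [0,0,0],"claw": 1.5},{"xyz": [-0.6,-2.2,0],"angular": [0,0,0],"claw": 1.5},{"xyz": [-0.7,-2.6,0],"angular": [0,0,0],"claw": 1.5},{"xyz": [-0.7,-2.6,0],"angular": [0,0,0],"claw": 1.5},{"xyz": [-0.7,-2.6,0],"angular": [0,0,0],"claw": 1.5},{"xyz": [-0.7,-2.6,0],"angular": [0,0,0],"claw": 1.5},{"xyz": [-0.7,-2.6,0],"angular": [0,0,0],"claw": 1.5},{"xyz": [-0.7,-2.6,0],"angular": [0,0,0],"claw": 1.5},{"xyz": [-0.7,-2.6,0],"angular": [0,0,0],"claw": 1.5},{"xyz": [-0.7,-2.6,0],"angular": [0,0,0],"claw": 1.5},{"xyz": [-0.7,-2.6,0],"angular": [0,0,0],"claw": 1.5},{"xyz": [-0.6,-2.0,0],"angular": [0,0,0],"claw": 1.5},{"xyz": [-0.4,-1.2,0],"angular": [0,0,0],"claw": 1.5},{"xyz": [-0.2,-0.6,0],"angular": [0,0,0],"claw": 1.5},{"xyz": [0,0,0],"angular": [0,0,0],"claw": 1.5},{"xyz": [0,0,0],"angular": [0,0,0],"claw": 1.5},{"xyz": [0,0,0],"angular": [0,0,0],"claw": 1.5}]'

```text
t: 20.65
eef_pos: [0.5173, 0.1808, 0.2282]
ee_rot: [3.142, 0.0, -0.29]
force: [0.3, -1.1, -1.9]
width: 0.0256
gripper_force: 30.0
```

Run:
```python
from st import *
s,d=shift(.518,.1814,.1385);show(s);print('shift cm',d)
f=grab('scene');x=s['eef_pos'];print('tip predicted',proj(f,x+[0,0,-.1018]))
cv2.imwrite('pics/f.png',cv2.resize(f['color'][170:260,320:440],(800,600),interpolation=cv2.INTER_CUBIC))
```

```text
t 20.65 q [ 0.694  0.165 -0.3    0.    -1.106  0.587] pos [0.5173 0.1808 0.2282] rpy deg [180.    0.  -16.6] F [ 0.27 -1.08 -1.89] w 0.025570698658044063 g 29.997855126857758
shift cm [ 0.04750387 -0.07780262  8.96967423]
tip predicted [369.01010716 220.24516732]
```

View pics/f.png

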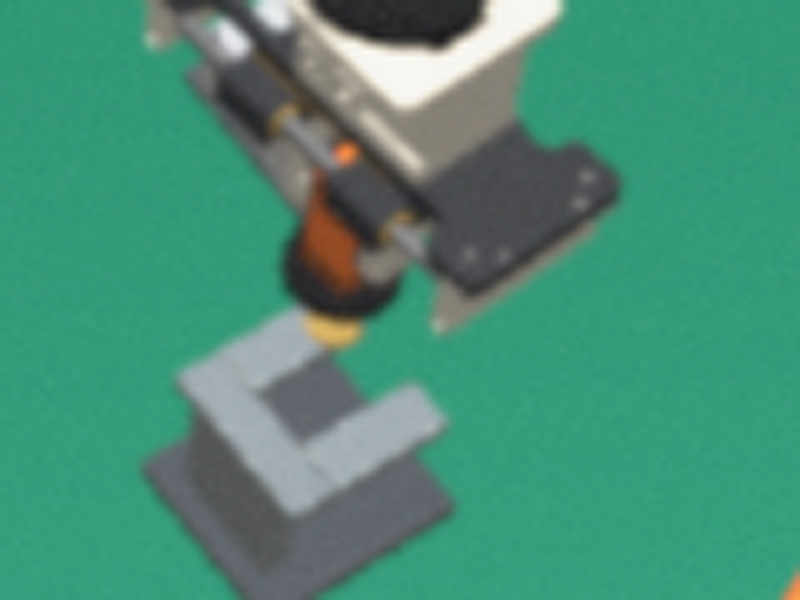

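The tool hangs just as it did after pickup, with the cone at (332,335), so it hasn't slipped. Lowering it into the fork.

Request:
servo_tool --targets '[{"xyz": [0.05,-0.05,0.5],"angular": [0,0,0],"claw": 1.5},{"xyz": [0,0,1.0],"angular": [0,0,0],"claw": 1.5},{"xyz": [0,0,1.3],"angular": [0,0,0],"claw": 1.5},{"xyz": [0,0,1.3],"angular": [0,0,0],"claw": 1.5},{"xyz": [0,0,1.3],"angular": [0,0,0],"claw": 1.5},{"xyz": [0,0,1.2],"angular": [0,0,0],"claw": 1.5},{"xyz": [0,0,1.0],"angular": [0,0,0],"claw": 1.5},{"xyz": [0,0,0.8],"angular": [0,0,0],"claw": 1.5},{"xyz": [0,0,0.4],"angular": [0,0,0],"claw": 1.5},{"xyz": [0,0,0.2],"angular": [0,0,0],"claw": 1.5},{"xyz": [0,0,0],"angular": [0,0,0],"claw": 1.5},{"xyz": [0,0,0],"angular": [0,0,0],"claw": 1.5}]'

```text
t: 21.9
eef_pos: [0.5183, 0.1821, 0.1386]
ee_rot: [-3.141, -0.001, -0.289]
force: [0.7, -0.2, -0.9]
width: 0.026
gripper_force: 30.0
```

Request:
servo_tool --targets '[{"xyz": [0,0,0.05],"angular": [0,0,0],"claw": 1.5},{"xyz": [0,0,0.05],"angular": [0,0,0],"claw": 1.5},{"xyz": [0,0,0.05],"angular": [0,0,0],"claw": 1.5},{"xyz": [0,0,0],"angular": [0,0,0],"claw": 1.5},{"xyz": [0,0,0],"angular": [0,0,0],"claw": 1.5}]'

```text
t: 22.4
eef_pos: [0.5181, 0.182, 0.1368]
ee_rot: [-3.141, -0.0, -0.289]
force: [0.3, 0.4, -1.2]
width: 0.0256
gripper_force: 30.0
```

Request:
servo_tool --targets '[{"xyz": [0,0,0.05],"angular": [0,0,0],"claw": 1.5},{"xyz": [0,0,0],"angular": [0,0,0],"claw": 1.5},{"xyz": [0,0,0],"angular": [0,0,0],"claw": 1.5}]'

```text
t: 22.7
eef_pos: [0.5181, 0.1819, 0.1368]
ee_rot: [-3.141, -0.0, -0.289]
force: [-3.5, 0.2, 5.9]
width: 0.0259
gripper_force: 30.0
```

The flange now rests on the prongs, at the same height as at pickup. Releasing.

Request:
servo_tool --targets '[{"xyz": [0,0,0],"angular": [0,0,0],"claw": 3},{"xyz": [0,0,0],"angular": [0,0,0],"claw": 4},{"xyz": [0,0,0],"angular": [0,0,0],"claw": 5},{"xyz": [0,0,0],"angular": [0,0,0],"claw": 6},{"xyz": [0,0,0],"angular": [0,0,0],"claw": 6},{"xyz": [0,0,0],"angular": [0,0,0],"claw": 6},{"xyz": [0,0,-0.4],"angular": [0,0,0],"claw": 6},{"xyz": [0,0,-1],"angular": [0,0,0],"claw": 6},{"xyz": [0,0,-1.5],"angular": [0,0,0],"claw": 6},{"xyz": [0,0,-2],"angular": [0,0,0],"claw": 6},{"xyz": [0,0,-2],"angular": [0,0,0],"claw": 6},{"xyz": [0,0,-2],"angular": [0,0,0],"claw": 6},{"xyz": [0,0,-2],"angular": [0,0,0],"claw": 6},{"xyz": [0,0,-1],"angular": [0,0,0],"claw": 6},{"xyz": [0,0,0],"angular": [0,0,0],"claw": 6},{"xyz": [0,0,0],"angular": [0,0,0],"claw": 6}]'

```text
t: 24.3
eef_pos: [0.5177, 0.1818, 0.2547]
ee_rot: [-3.142, 0.0, -0.289]
force: [0.5, -0.1, -0.4]
width: 0.0595
gripper_force: 0.0
```

Run:
```python
from st import *
show(monitor.get_state());f=grab('scene');cv2.imwrite('pics/g.png',f['color'])
```

```text
t 24.3 q [ 0.695  0.147 -0.259 -0.    -1.165  0.587] pos [0.5177 0.1818 0.2547] rpy deg [-1.800e+02  3.000e-02 -1.657e+01] F [ 0.52 -0.11 -0.41] w 0.059485488011890714 g 0.0
```

View pics/g.png

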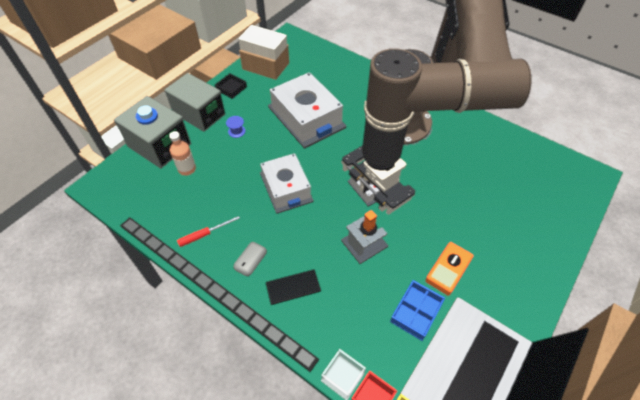

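The tool stands upright in its fork at (370,225), everything else is where it was, and the arm is clear.

```bash
python3 -c "
from station import order
print(order.job_done())"
```

```text
the job is handed in; nothing more can be done
None
```

The hole's edge was deburred once clockwise, from the red dot back to it in 10 s with a light press of about 2–4 N; the tool stands upright in its fork again, nothing else on the bench was moved, and the job is handed in at about 24 s.

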